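# Detector head out of its foam and onto the stage, window up

### The job

The detector head is stored window-down in the foam tray with its connector end tucked under the foam hold-down: tip it out free end first, without forcing it against the foam. Turn it over without letting it drop or topple, and set it down gently, window up, on the plate of the XY stage, flat between the two end stops, square to the plate and centred on it, whichever end points which way. Leave all the other things where they are.

Things in the scene. Friction and masses are not known exactly. Their poses are not given: they have to be found in the camera images.
- head_center (a point): Middle of the detector head, an aluminium block 96 long (x) x 54 wide (y) x 42 thick (z), about 0.4 kg. The flat sides (y = +-27) are good to grip. +z face: dark back cover; -z face: round amber window. In the tray z points up, so the window is down; turned over, z points down. Free end (blue cap) at x = -48, connector ledge at x = +48. Axes parallel to the tray's at the start.
- head_ledge (a point): Middle of the flat end face (54 x 32) of the head's black connector ledge: 48 in +x and 5 in -z from head_center. The ledge is the last 18 of the 96 and only 32 thick: cut back 10 on the +z (back) side, flush on the window side. The head stands steadily on this end face.
- head_window (a point): Middle of the amber window, 44 across with its black ring, flush in the head's -z face: 21 in -z and 9 in -x from head_center.
- tray: Fixed grey tray with foam; origin on the bench under the head's centre as stored. Tray reaches x = -98 to +118, y = +-98. In front of the head's free end (x below -50) the foam is a low sill 22 above the bench, rim 24; from x = +6 on, beside and behind the head, foam and rim stand 55 to 57 high. Lens cells stand at x = 84, y = +-50.
- cutout (a point): Middle of the floor of the head's cutout, 10 above the bench. x along the cutout: free end -, hold-down +. Cutout x = -50 to +52, y = +-29, leaving the head 2 play at the sides and free end, 4 at the ledge. Beside the free half of the head are finger cut-outs, x = -50 to +6, |y| = 29 to 80, floor 3 above this point; their outer walls stand 45 above it.
- hold_down (a point): Middle of the lower front edge of the hold-down, a firm light-grey foam bridge across the cutout: 38 in +x of the cutout's middle and 35 above its floor. The bridge is 10 high, runs to x = 52 and covers the last 10 of the ledge, 3 above it, so the head cannot rise straight. With the free end tipped up 15 to 20 degrees about the ledge's lower edge, it slides out towards -x.
- stage: Fixed manual XY stage; origin on the bench under its middle. Black base 130 (x) x 120 (y), aluminium carriage 116 x 104 up to 32 above the bench, block 60 x 44 up to the plate. Two micrometers stick out level, 23 above the bench, as far as y = +104 and x = -110.
- plate (a point): Middle of the upper face of the stage's sample plate, 62 above the bench. Plate 120 long (x) x 46 wide (y), 8 thick. Two black end stops, 7 high, at x = +-52 to +-58, leaving 104 free between them for the 96 long head.
- mat: Thin green bench mat, 140 (its x) x 200 (its y), 3 thick, fixed, free of things: room to put the head down and regrasp it. Origin at the middle of its underside.
- lens_a: Lens cell with green glass, 49 across, 27 high, standing 7 out of the foam of the tray. Bystander. Origin: centre of its underside.
- lens_b: Lens cell with clear glass, same size, in the other round cutout. Bystander. Origin: centre of its underside.
- driver: Black-handled screwdriver lying at the back. Bystander.
- post: Post holder on a 50 x 32 foot with a steel post, 89 high. Bystander. Origin: centre of its underside.
- jar: Amber jar, 52 across, 60 high. Bystander. Origin: centre of its underside.
- mouse: Black computer mouse, about 100 x 58 x 32. Bystander.
- box: Open white plastic box 85 x 85 x 28. Bystander. Origin: centre of its underside.
Mind the look-alikes: they are no part of the job. Leave any pink or purple look-alike of the part that bears head_center alone.

How it is judged (in metres and radians):
On the way, in this order (a step that is already met when the one before it is completed fails the run):
1. the head's free end is tipped up at least 7 degrees while its ledge is still down in the cutout (angle between head_center's own z axis and vertical above 0.122 rad and z of head_ledge in the frame of tray below 0.045 m and x of head_ledge in the frame of tray above 0.036 m), for 0.1 s.
2. the head is out of the tray: its centre more than 130 mm from the middle of the cutout, seen from above (horizontal distance between head_center and tray above 0.13 m), for 0.1 s.
At the end, for the whole second after the job is handed in: The head lies at rest and flat (within 4 degrees), window up, on the stage plate between the end stops, its length within 5 degrees of the plate's, its centre within 6 mm of the plate's middle lengthwise and within 8 mm across (angle between head_center's own z axis and vertical above 3.07 rad and angle between the x axis of head_center and the x axis of stage, either way round below 0.09 rad and z of head_center in the frame of stage between 0.079 and 0.087 m and x of head_center in the frame of stage between -0.006 and 0.006 m and y of head_center in the frame of stage between -0.008 and 0.008 m and linear speed of head below 0.02 m/s); the robot touches nothing.
It fails at once if the head forced against the foam tray with more than 60 N (contact force between head and tray above 60 N).
It fails at once if the head pressed or knocked hard on the stage (more than 60 N) (contact force between head and stage above 60 N).
It fails at once if the head let fall, toppled or thrown: faster than 0.35 m/s while no finger touches it (linear speed of head above 0.35 m/s and contact force between head and the fingers below 0.05 N).
It fails at once if a bystander moved more than 20 mm (distance of any of lens_a, lens_b, driver, post, jar, mouse, box from where it was at the start of the episode above 0.02 m).
It also fails if it takes over 61 s, if anything falls off the work surface, if the arm or the gripper's body presses on something with over 40 N, if the wrist force passes 120 N, or if a joint passes its speed limit or range.

### The arm

A 7-joint arm with a two-finger parallel gripper is mounted at the origin on the work surface. World frame = base frame: x ahead of the robot, y to its left, z up, the work surface at z = 0. Lengths are in mm, angles in rad, forces in N, time in s.
With the tool pointing down it reaches from about 400 to 900 mm from the base axis. Payload 5.6 kg.
Tool frame: the origin (TCP) lies midway between the tips of the shut fingers; the grasp point (between the pads) lies 19 mm behind it; x points along the fingers, y is the direction in which the jaws open and shut, and the axes are right-handed (so a half turn about x gives the same grasp; the last joint's range is limited). The gripper opens to 92 mm and grips with 3 to 60 N. Pads are 20 mm wide; open, the fingers measure 128 mm over their backs; the gripper's body (75 mm by 189 mm) begins 69 mm behind the grasp point.
Start: joints at [-1.266, 0.468, -0.012, 1.603, 0.006, 1.071, -0.056], TCP at [221.581, 611.074, 214.592] pointing down, gripper open.
Joint ranges: [-2.53, 2.53], [-0.31, 2.02], [-1.57, 1.55], [0.28, 2.44], [-1.29, 4.43], [0.15, 1.84], [-2.92, 2.92]. Speed limits (rad/s): [2.57, 2.57, 3.14, 3.14, 3.14, 3.14, 3.14].

### API

Orientations are given as a rotation vector (axis times angle).
In Python, from cell import robot, grip, kin, viewer gives the robot as it stands. Calls block until the motion is done:
- robot.movep(position, orientation): joint-space move of the TCP to a pose.
- robot.servo_line(position, feed=150, rotation=None): straight line of the TCP; rotation=None keeps the orientation; feed is the mean speed in mm/s.
- robot.goto_joints(angles): joint-space move.
- grip(opening, newtons=None): opening from 0.0 (shut) to 1.0 (fully open); newtons is the grip in N (None keeps the last); returns when the fingers have stopped.
- robot.hold(seconds).
- kin.ik(position, orientation): joint angles nearest the present ones, or None.
- robot.observe(): the state.
- viewer.read_camera(name): name is "scene" or "side" or "wrist"; returns the picture (400x640x3 uint8, red, green, blue); there is no depth.
- viewer.camera_info(name): a dict with "camera_matrix" (3x3 intrinsics, pixels), "k1" (the pictures are not rectified: a ray, as slopes to the right and down, at radius r is drawn at 1 + k1 r^2 times it, then the intrinsics apply), "R" (3x3) and "t" (3): a world point X has camera coordinates R X + t. Camera axes: x right, y down, z forward; pixel columns grow to the right and rows downward; lengths in mm; the calibration is good to about 2 mm. A picture is of the moment at which its call begins: read the wrist's pose just before it. camera_info takes no time and is no camera call; for the wrist camera it gives the pose at the moment of the call.
A pose or a line that the arm cannot do raises robot.IKError and nothing moves.
- robot.job_done(): hands the job in, once; it reports no verdict.
Trained networks look in the newest picture that a camera, given by its name, has taken for a name from the list of things; names that differ only in an ending like _2 or _b are one class to them, and where a whole thing is asked for, a point or a joint stands for the part that bears it (a point fixed in the world has none). Each returns a list of dicts, best first, with "confidence" (0 to 1); they miss things now and then, are a little off and sometimes report something else, mostly with a low value. They report only what shows in the picture. A call takes as long as a camera call. They do not tell look-alikes from the thing itself.
- viewer.silhouettes(name, camera): "mask" (400x640 bool, what is visible of it).
- viewer.pinpoint(name, camera): "at" ([x, y, z] in mm, in the coordinates of the camera as it stood for that picture, good to about 4 mm: a listed point, or the origin of a listed thing).
The state is a dict: "t": time; "joints": joint angles; "joint_velocities": joint speeds; "joint_torque": joint torques, N m; "tcp_pos": TCP position; "tcp_rot": TCP orientation; "contact_force": force on the tool from outside, world axes, zero at the start; "wrist_torque": the same for the moment, N m; "grip_width": opening from 0.0 (shut) to 1.0 (fully open).
Only numpy, scipy, OpenCV 4.12 (cv2) and the standard library are available. Lean on these libraries where they do the work, as an engineer would, in place of code of your own. Each camera call takes 0.05 s, during which the arm holds its last target.

## Working session

There is one attempt and no reset: what is moved stays moved. The work goes in short steps, each a Python script; the robot and the scene stay as the last script left them, time stands still between calls to the robot, and variables do not carry over. Pictures are saved under pics/ and viewed, and the job is handed in when it is done.

```bash
ls; mkdir -p pics; cat > h.py <<'E'
import numpy as np, cv2
from cell import robot, grip, kin, viewer
from scipy.spatial.transform import Rotation as Rn
def snap(cam,fn=None):
    inf=viewer.camera_info(cam); im=viewer.read_camera(cam)
    if fn: cv2.imwrite('pics/'+fn,cv2.cvtColor(im,cv2.COLOR_RGB2BGR))
    return im,inf
def c2w(p,inf): return np.array(inf['R']).T@(np.array(p)-np.array(inf['t']))
def proj(X,inf):
    c=np.array(inf['R'])@np.array(X)+np.array(inf['t']); s=c[:2]/c[2]; s=s*(1+inf['k1']*(s@s)); K=np.array(inf['camera_matrix'])
    return np.array([K[0,0]*s[0]+K[0,2],K[1,1]*s[1]+K[1,2]])
def ray(px,inf,z):
    K=np.array(inf['camera_matrix']); d=np.array([(px[0]-K[0,2])/K[0,0],(px[1]-K[1,2])/K[1,1]]); s=d.copy()
    for _ in range(20): s=d/(1+inf['k1']*(s@s))
    R=np.array(inf['R']);o=-R.T@np.array(inf['t']); v=R.T@np.array([s[0],s[1],1]); return o+v*(z-o[2])/v[2]
E
python3 - <<'E'
from h import *
print(robot.observe())
for c in ['scene','side','wrist']:
    im,inf=snap(c,c+'0.png'); print(c,inf)
    for n in ['head_center','head_ledge','tray','cutout','hold_down','stage','plate','mat','lens_a','post','jar','mouse','box','driver']:
        for d in viewer.pinpoint(n,c): print(c,n,round(d['confidence'],2),c2w(d['at'],inf).round(1),proj(c2w(d['at'],inf),inf).round())
print(robot.observe()['t'])
E
```

```text
pics
{'t': 0.0, 'joints': array([-1.26600122,  0.46838706, -0.01159618,  1.60359722,  0.00596749,
        1.0713974 , -0.05629085]), 'joint_velocities': array([ 3.46670876e-05, -3.22515882e-04, -1.63692094e-04,  1.17657423e-03,
       -3.54576898e-04,  2.08396036e-03,  1.22947940e-03]), 'joint_torque': array([-7.06792662e-05, -5.20579505e+01, -1.20596745e-02, -2.43745279e+01,
       -5.65592805e-02,  1.72245631e-02,  1.58998141e-04]), 'tcp_pos': array([221.40228402, 610.52169687, 213.64484832]), 'tcp_rot': array([ 0.27160222,  1.5537126 , -0.27435022]), 'contact_force': array([-0.37197974, -0.10293337,  0.67139753]), 'wrist_torque': array([-0.02333087,  0.0031018 , -0.05459331]), 'grip_width': 1.0008401567589544}
scene {'camera_matrix': array([[508.14226255,   0.        , 322.51645573],
       [  0.        , 508.14226255, 193.40231308],
       [  0.        ,   0.        ,   1.        ]]), 'k1': -0.023007721506923092, 'R': array([[-0.85769483,  0.51389367,  0.01651897],
       [ 0.4353162 ,  0.74289475, -0.50853437],
       [-0.27360445, -0.42897632, -0.86088322]]), 't': array([ 467.0
[... 2714 characters left out ...]
ar 0.8 [393.3 405.3  -1.5] [211. 175.]
side mouse 0.86 [324.5 301.6   5.7] [205. 197.]
side box 0.8 [ 349.2 -267.     2.5] [324. 314.]
side driver 0.69 [759.1  28.7   3.7] [372. 186.]
wrist {'camera_matrix': array([[336.24687138,   0.        , 317.27003042],
       [  0.        , 336.24687138, 204.93318907],
       [  0.        ,   0.        ,   1.        ]]), 'k1': -0.013639057687624299, 'R': array([[ 3.42148654e-01,  9.39645530e-01, -7.59981928e-04],
       [ 9.11997089e-01, -3.31886185e-01,  2.41066111e-01],
       [ 2.26264466e-01, -8.31735465e-02, -9.70508399e-01]]), 't': array([-649.29552433,  -25.846932  ,  389.67392333])}
wrist jar 0.9 [3.944e+02 4.035e+02 4.000e-01] [216. 355.]
2.25
```

View images.

View pics/scene0.png

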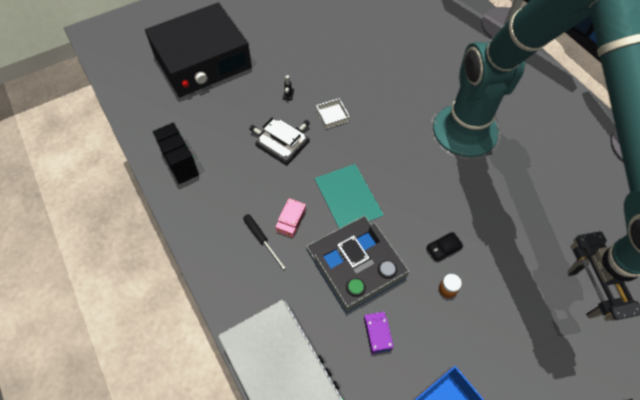

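View pics/side0.png

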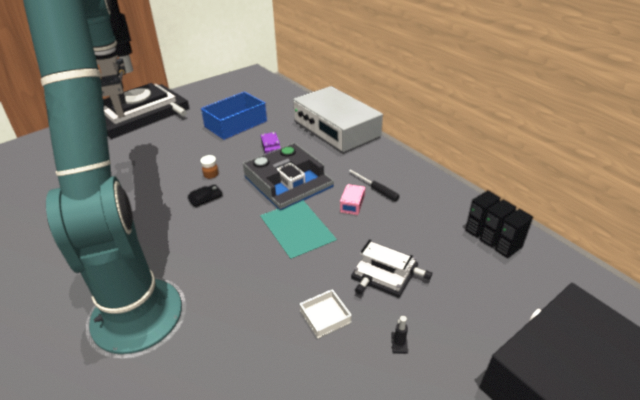

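```bash
python3 - <<'E'
import cv2,numpy as np
a=cv2.imread('pics/scene0.png')[210:360,250:450]; b=cv2.imread('pics/side0.png')[120:240,200:420]
cv2.imwrite('pics/crop0.png',np.vstack([cv2.resize(a,(400,300),interpolation=2),cv2.resize(b,(400,218),interpolation=2)]))
cv2.imwrite('pics/crop1.png',cv2.resize(cv2.imread('pics/scene0.png')[220:320,300:420],(720,600),interpolation=2))
E
```

```text
(no output)
```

View pics/crop1.png

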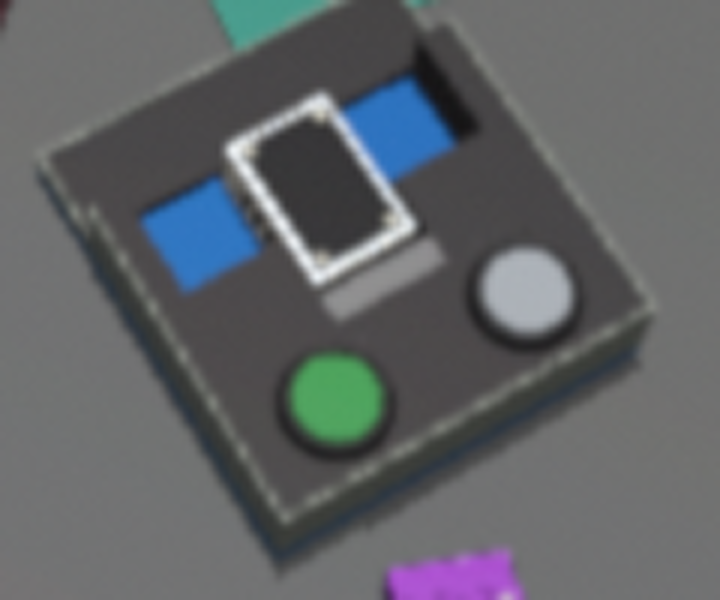

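```bash
cat >> h.py <<'E'
def Hmat(pos,R):
    H=np.eye(4);H[:3,:3]=R;H[:3,3]=pos;return H
def Hpitch(phi,yaw): # head rotation: phi about own y (x goes down), then yaw
    return (Rn.from_euler('z',yaw,degrees=True)*Rn.from_euler('y',phi,degrees=True)).as_matrix()
def tool(H,g,th,s=1,back=0):
    th=np.radians(th); d=np.array([np.sin(th),0,-np.cos(th)]); y=np.array([0,s,0.]); z=np.cross(d,y)
    T=H[:3,:3]@np.column_stack([d,y,z]); p=H[:3,:3]@(np.array([g[0],0,g[1]])+(19-back)*d)+H[:3,3]
    return p,Rn.from_matrix(T).as_rotvec()
E
python3 - <<'E'
from h import *
f=lambda q: None if q is None else np.round(q,2)
inf=viewer.camera_info('wrist');o=robot.observe()
R0=Rn.from_rotvec(o['tcp_rot']).as_matrix(); cc=-np.array(inf['R']).T@inf['t']
print('cam in tool',R0.T@(cc-o['tcp_pos']), 'axis',R0.T@np.array(inf['R'])[2], R0.round(2))
for th in (0,20,35,45):
  for s in (1,-1):
    r=[]
    for phi in (0,20,45,70,90):
        H=Hmat([569,203,31 if phi<5 else 150],Hpitch(phi,90)); r.append(kin.ik(*tool(H,(-20,5),th,s)) is not None)
    print('tray',th,s,r)
for th in (20,35,45,60,70,90,110,125,135,150):
  for s in (1,-1):
    print('mat',th,s,[y for y in range(-180,180,15) if kin.ik(*tool(Hmat([480,20,51],Hpitch(90,y)),(-20,0),th,s)) is not None])
for th in (110,125,135,145,155,170):
  for s in (1,-1):
    print('plate',th,s,[y for y in range(-180,180,15) if kin.ik(*tool(Hmat([543,-257,83],Hpitch(180,y)),(-20,0),th,s)) is not None])
print(robot.observe()['t'])
E
python3 - <<'E'
import cv2
cv2.imwrite('pics/st1.png',cv2.resize(cv2.imread('pics/scene0.png')[100:175,235:325],(720,600),interpolation=2))
E
```

```text
cam in tool [-169.3313559    -0.32503571  -67.98029071] axis [ 0.97051464 -0.00105642  0.24103985] [[ 0.    0.34  0.94]
 [-0.    0.94 -0.34]
 [-1.    0.    0.  ]]
tray 0 1 [True, True, True, True, True]
tray 0 -1 [True, True, True, True, True]
tray 20 1 [True, True, True, True, True]
tray 20 -1 [True, True, True, True, True]
tray 35 1 [True, True, True, True, True]
tray 35 -1 [True, True, True, True, True]
tray 45 1 [True, True, True, True, True]
tray 45 -1 [True, True, True, True, True]
mat 20 1 [-135, -120, -105, -90, -75, -60, -45, -30, 30, 45, 60, 75, 90, 105, 120, 135]
mat 20 -1 [-135, -120, -105, -90, -75, -60, -45, -30, 30, 45, 60, 75, 90, 105, 120, 135]
mat 35 1 [-120, -105, -90, -75, -60, -45, -30, -15, 0, 15, 30, 45, 60, 75, 90, 105, 120, 135]
mat 35 -1 [-120, -105, -90, -75, -60, -45, -30, -15, 0, 15, 30, 45, 60, 75, 90, 105, 120, 135]
mat 45 1 [-135, -120, -105, -90, -75, -60, -45, -30, -15, 0, 15, 30, 45, 60, 75, 90, 105, 120, 135]
mat 45 -1 [-135, -120, -105, -90, -75, -60, -45, -30, -15, 0, 15, 30, 45, 60, 75, 90, 105, 120, 135]
mat 60 1 [-150, -135, -120, -105, -90, -
[... 2352 characters left out ...]
 60, 75, 90, 105, 120, 135, 150, 165]
plate 145 -1 [-180, -165, -150, -135, -120, -105, -90, -75, -60, -45, -30, -15, 0, 15, 30, 45, 60, 75, 90, 105, 120, 135, 150, 165]
plate 155 1 [-180, -165, -150, -135, -120, -105, -90, -75, -60, -45, -30, -15, 0, 15, 30, 45, 60, 75, 90, 105, 120, 135, 150, 165]
plate 155 -1 [-180, -165, -150, -135, -120, -105, -90, -75, -60, -45, -30, -15, 0, 15, 30, 45, 60, 75, 90, 105, 120, 135, 150, 165]
plate 170 1 [-180, -165, -150, -135, -120, -105, -90, -75, -60, -45, -30, -15, 0, 15, 30, 45, 60, 75, 90, 105, 120, 135, 150, 165]
plate 170 -1 [-180, -165, -150, -135, -120, -105, -90, -75, -60, -45, -30, -15, 0, 15, 30, 45, 60, 75, 90, 105, 120, 135, 150, 165]
2.25
```

View pics/st1.png

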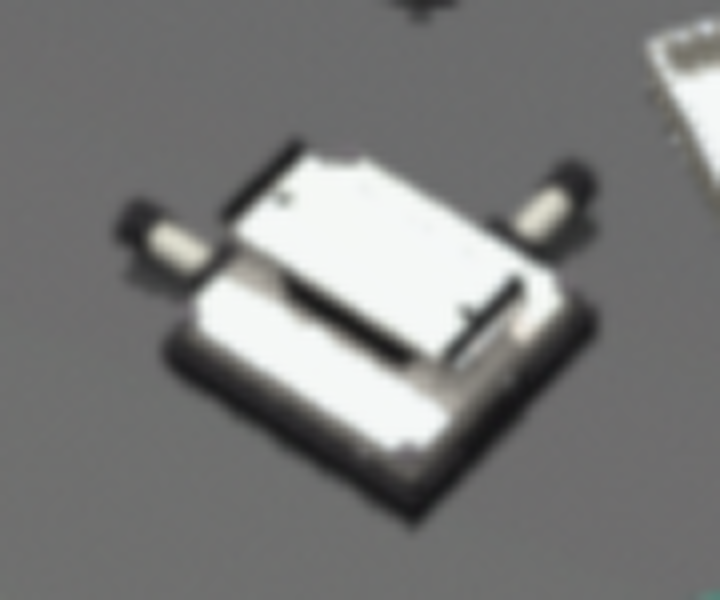

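```bash
python3 - <<'E'
from h import *
for s in (1,-1):
    p,r=tool(Hmat([569,205,190],Hpitch(0,90)),(0,0),0,s); print(s,kin.ik(p,r).round(2))
p,r=tool(Hmat([569,205,190],Hpitch(0,90)),(0,0),0,-1)
robot.movep(p,r)
print(robot.observe()['t'],robot.observe()['tcp_pos'])
im,inf=snap('wrist','w1.png')
np.save('w1.npy',dict(inf=inf),allow_pickle=True)
for n in ['head_center','cutout','hold_down','lens_a','tray','head_ledge']:
    for d in viewer.pinpoint(n,'wrist'): print(n,round(d['confidence'],2),c2w(d['at'],inf).round(1),proj(c2w(d['at'],inf),inf).round())
print(robot.observe()['t'])
E
```

```text
1 [-0.26  0.45 -0.19  1.75  0.1   0.95  2.66]
-1 [-0.74  0.46  0.45  1.78 -0.24  0.95 -0.2 ]
4.1833 [568.41016953 206.99662321 170.91924692]
head_center 0.83 [569.5 202.6  27.2] [319. 199.]
head_center 0.63 [659.    4.   17.2] [398. 368.]
hold_down 0.98 [563.  235.2  43.8] [312. 167.]
lens_a 0.75 [519.8 287.4  28.3] [264. 106.]
lens_a 0.7 [619.8 284.3  33.3] [377. 110.]
head_ledge 0.77 [611.9 365.   13. ] [368.  16.]
head_ledge 0.62 [695.4  27.2  14.3] [431. 349.]
head_ledge 0.5 [325.1 302.9   5.3] [64. 91.]
4.5333
```

View pics/w1.png

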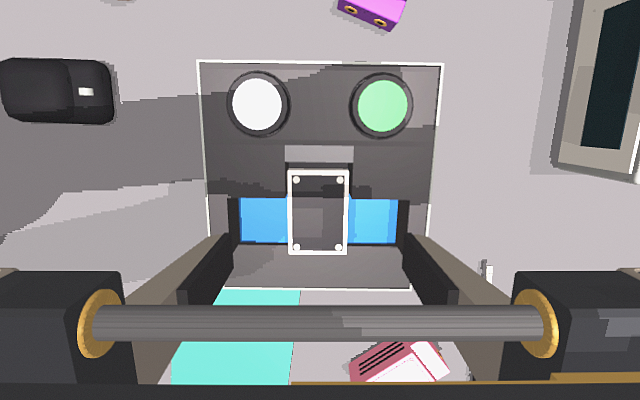

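```bash
python3 - <<'E'
from h import *
im=cv2.imread('pics/w1.png')
cv2.imwrite('pics/w1a.png',cv2.resize(im[140:290,210:430],(792,540),interpolation=cv2.INTER_CUBIC))
cv2.imwrite('pics/w1b.png',cv2.resize(im[50:80,190:450],(780,90),interpolation=cv2.INTER_CUBIC))
E
```

```text
(no output)
```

View pics/w1a.png

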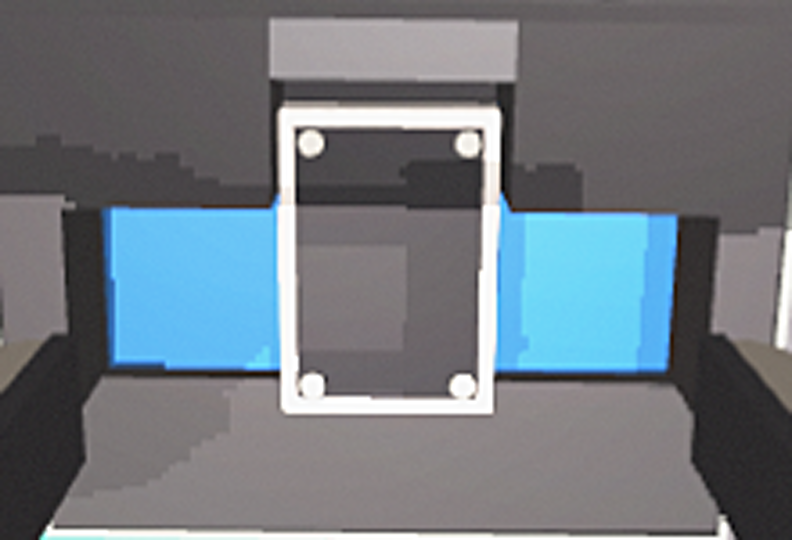

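View pics/w1b.png

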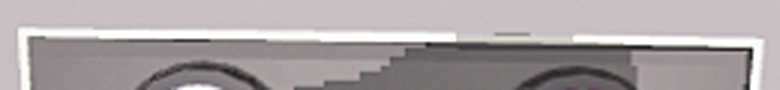

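```bash
python3 - <<'E'
from h import *
inf=np.load('w1.npy',allow_pickle=True).item()['inf']
c=[(280,107),(501,107),(493,412),(282,412)]
P=[ray((210+u/3.6,140+v/3.6),inf,52)for u,v in c]
for p in P: print(p.round(1))
P=np.array(P); m=P.mean(0); x=(P[0]+P[1]-P[2]-P[3])/2; y=(P[0]+P[3]-P[1]-P[2])/2
print('c',m.round(1),'len',np.linalg.norm(x),np.linalg.norm(y),'yaw',np.degrees(np.arctan2(x[1],x[0])),np.degrees(np.arctan2(y[1],y[0]))+90-180*0)
a,b=ray((196,59.7),inf,57),ray((444.7,63),inf,57); print(a,b,b-a,np.degrees(np.arctan2(b[1]-a[1],b[0]-a[0]))); 
u=(b-a)/np.linalg.norm(b-a); fw=np.array([-u[1],u[0],0]); print('tray origin',(a+b)/2-118*fw)
# hold-down front lower edge (z45) / top front edge z55 y at x=38
hd=[ray((210+u/3.6,140+v/3.6),inf,55) for u,v in[(270,80),(518,82)]]; print(hd)
fl=[ray((210+u/3.6,140+v/3.6),inf,13) for u,v in[(112,366),(667,371)]]; print('floor front edge',fl)
E
```

```text
[542.1 233.7  52. ]
[595.  233.8  52. ]
[594.9 155.8  52. ]
[541.1 155.7  52. ]
c [568.3 194.8  52. ] len 78.05359944574938 53.32335240732891 yaw 89.58888299820738 -89.89034125421782
[471.89728626 321.41239535  57.        ] [667.90332274 319.32518153  57.        ] [196.00603648  -2.08721382   0.        ] -0.6101037766452184
tray origin [568.64382652 202.37547819  57.        ]
[array([540.15731173, 240.53988874,  55.        ]), array([598.57940411, 240.17684836,  55.        ])]
floor front edge [array([489.05067529, 153.63948755,  13.        ]), array([648.22481805, 152.43046006,  13.        ])]
```

```bash
cat >> h.py <<'E'
TC=np.array([568.4,203.3,0.]); TY=89.55
def Htray(phi,px,pz):  # head pose with pivot edge (48,-21) at tray (px,pz)
    R=Hpitch(phi,TY); piv=TC+Rn.from_euler('z',TY,degrees=True).apply([px,0,0])+[0,0,pz]
    return Hmat(piv-R@np.array([48,0,-21.]),R)
G1=(-22,8);TH1=35
def st():
    o=robot.observe(); print('t',round(o['t'],2),o['tcp_pos'].round(1),'F',o['contact_force'].round(1),'M',o['wrist_torque'].round(2),'gw',round(o['grip_width']*92,1)); return o
E
python3 - <<'E'
from h import *
s=-1
H=Htray(0,48,10)
print(H.round(2))
p,r=tool(H,G1,TH1,s,back=90); print(p,kin.ik(p,r))
robot.movep(p,r); st()
p,r=tool(H,G1,TH1,s); robot.servo_line(p,feed=120); robot.hold(0.2); print(p); st()
snap('side','g1.png'); snap('wrist','g1w.png')
E
python3 -c "
import cv2,numpy as np
a=cv2.imread('pics/g1.png')[80:230,180:380];b=cv2.imread('pics/g1w.png')
cv2.imwrite('pics/g1c.png',np.vstack([cv2.resize(a,(400,300)),cv2.resize(b,(400,250))]))"
```

```text
[[ 1.000e-02 -1.000e+00  0.000e+00  5.684e+02]
 [ 1.000e+00  1.000e-02  0.000e+00  2.033e+02]
 [ 0.000e+00  0.000e+00  1.000e+00  3.100e+01]
 [ 0.000e+00  0.000e+00  0.000e+00  1.000e+00]]
[567.90737249 140.57800757  97.15979514] [-0.05538676  0.57198382  0.10544674  1.92543104 -0.90649924  0.90486755
  0.70043597]
t 5.4 [568.1 141.4  97.6] F [0.7 0.6 0.7] M [-0.61  0.07 -0.01] gw 91.8
[568.31280562 192.1982947   23.43611116]
t 6.5 [569.  191.6  24.1] F [ 0.2  1.2 -0.4] M [-0.57  0.04 -0.06] gw 92.0
```

View pics/g1c.png

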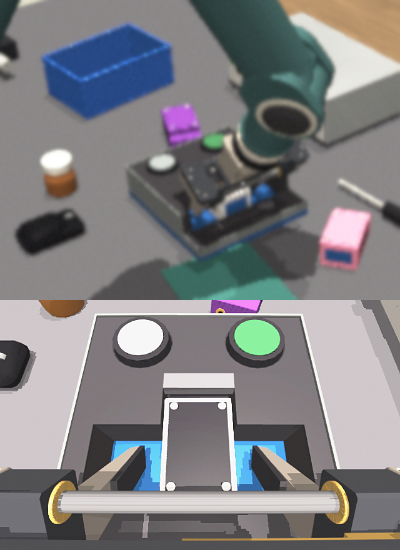

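```bash
python3 - <<'E'
from h import *
s=-1
grip(0.55,12); grip(0.3,12); st(); grip(0.3,45); robot.hold(0.1); o0=st()
def go(phi,px,pz,feed=60):
    p,r=tool(Htray(phi,px,pz),G1,TH1,s); robot.servo_line(p,feed=feed,rotation=r); o=st(); 
    return np.linalg.norm(o['contact_force'])
for phi,px,pz in [(2,47.3,10.8),(5,46,11.2),(8,45,11.2),(10.5,44,11.2)]:
    if go(phi,px,pz)>30: print('STOP'); break
robot.hold(0.15); snap('wrist','t1w.png'); snap('side','t1s.png'); st()
E
python3 -c "
import cv2,numpy as np
a=cv2.imread('pics/t1s.png')[80:230,180:380];b=cv2.imread('pics/t1w.png')
cv2.imwrite('pics/t1c.png',np.vstack([cv2.resize(a,(400,300)),cv2.resize(b,(400,250))]))"
```

```text
t 7.47 [568.4 192.2  23.4] F [ 0.3 -0.1 -0.9] M [-0.65  0.04 -0.05] gw 53.7
t 7.79 [568.4 192.2  23.4] F [ 1.4 -0.2  0.3] M [-0.67 -0.05 -0.08] gw 54.0
t 8.04 [567.9 192.4  26.1] F [-0.6 -0.9 -3.1] M [-1.07  0.05 -0.03] gw 53.8
t 8.29 [567.6 191.8  29.1] F [-0.5  0.7 -4.2] M [-1.07  0.12 -0.01] gw 53.5
t 8.54 [567.5 191.6  31.7] F [  0.9   2.3 -10.6] M [-1.49 -0.07 -0.11] gw 53.8
t 8.79 [568.2 190.6  34.5] F [ 1.4  0.  -9.2] M [-1.85 -0.05 -0.14] gw 54.0
t 9.04 [568.2 190.6  34.6] F [  0.5  -2.4 -10.2] M [-2.17 -0.05 -0.11] gw 53.7
```

View pics/t1c.png

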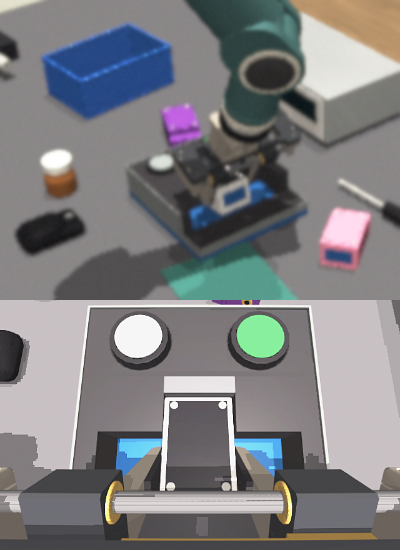

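```bash
python3 - <<'E'
from h import *
s=-1
def go(phi,px,pz,feed=60):
    p,r=tool(Htray(phi,px,pz),G1,TH1,s); robot.servo_line(p,feed=feed,rotation=r); o=st(); 
    return np.linalg.norm(o['contact_force'])
for phi,px,pz in [(11,42,10.4),(13.5,39,10.4),(16,35.5,10.6),(17.5,31,11),(17.5,22,12),(17.5,10,20)]:
    if go(phi,px,pz)>30: print('STOP'); break
snap('wrist','t2w.png'); snap('side','t2s.png'); st()
E
python3 -c "
import cv2,numpy as np
a=cv2.imread('pics/t2s.png')[80:230,180:380];b=cv2.imread('pics/t2w.png')
cv2.imwrite('pics/t2c.png',np.vstack([cv2.resize(a,(400,300)),cv2.resize(b,(400,250))]))"
```

```text
t 9.29 [568.1 189.8  35. ] F [-0.5 -3.  -7.6] M [-1.72  0.14  0.07] gw 53.6
t 9.54 [568.7 188.4  37.7] F [ 0.7 -1.4 -6.5] M [-1.45 -0.13 -0.1 ] gw 53.3
t 9.79 [568.6 186.7  40.3] F [ 1.   0.2 -4.5] M [-0.93 -0.06 -0.1 ] gw 53.8
t 10.04 [568.3 183.1  42.1] F [ 0.2  0.2 -3.4] M [-0.64  0.11  0.01] gw 53.8
t 10.34 [568.4 171.9  42.6] F [-0.3  0.3 -4. ] M [-0.63  0.06 -0.01] gw 53.7
t 10.73 [568.4 160.5  51. ] F [ 0.1 -0.4 -2.7] M [-0.65  0.08  0.01] gw 53.9
t 10.83 [568.  161.2  50.7] F [-0.4 -0.  -3.4] M [-0.69  0.06  0.07] gw 53.8
```

View pics/t2c.png

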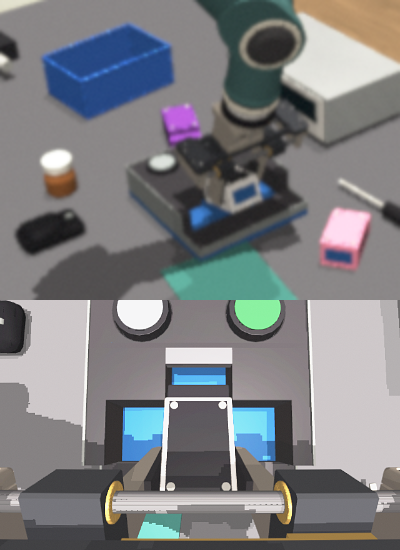

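```bash
python3 - <<'E'
from h import *
s=-1
p,r=tool(Htray(20,-5,60),G1,TH1,s); robot.servo_line(p,feed=150,rotation=r)
p,r=tool(Htray(35,-30,110),G1,TH1,s); robot.servo_line(p,feed=200,rotation=r); st()
M=np.array([468,19.,0]); YM=90
H=Hmat(M+[0,0,110],Hpitch(90,YM)); p,r=tool(H,G1,TH1,s); print(kin.ik(p,r))
robot.movep(p,r); robot.hold(0.2); print(p); st()
snap('scene','m1.png'); snap('side','m1s.png');
E
python3 -c "
import cv2,numpy as np
a=cv2.imread('pics/m1.png')[130:280,250:450];b=cv2.imread('pics/m1s.png')[130:280,200:400]
cv2.imwrite('pics/m1c.png',np.hstack([cv2.resize(a,(400,300)),cv2.resize(b,(400,300))]))"
```

```text
t 11.75 [566.5 133.7 153.4] F [ 0.3  0.2 -4.1] M [-0.1   0.06  0.  ] gw 54.0
[-1.18311206  0.79387793  0.76496916  2.0210117   0.37037323  1.01958573
 -0.73479362]
[468.          11.43611116 121.10204771]
t 12.65 [468.7  10.4 121.5] F [ 0.3 -0.5 -2.6] M [ 1.39  0.03 -0.01] gw 53.6
```

View pics/m1c.png

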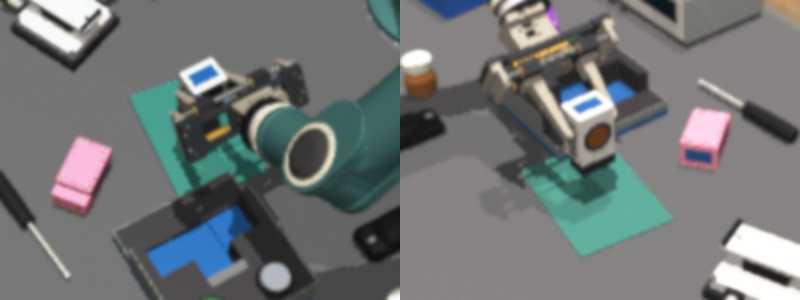

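```bash
python3 - <<'E'
from h import *
inf=viewer.camera_info('side')
H=Hmat(np.array([468,19,110.]),Hpitch(90,90))
for n,l in [('head_center',[0,0,0]),('head_ledge',[48,0,-5]),('head_window',[-9,0,-21])]:
    e=H[:3,:3]@np.array(l)+H[:3,3]
    for d in viewer.pinpoint(n,'side')[:2]: print(n,round(d['confidence'],2),c2w(d['at'],inf).round(1),'exp',e,proj(e,inf).round(1))
# overlay expected edges
im=cv2.imread('pics/m1s.png'); 
big=cv2.resize(im[180:310,250:350],None,fx=5,fy=4.6,interpolation=2)
def P(l): 
    q=proj(H[:3,:3]@np.array(l,float)+H[:3,3],inf); return (int((q[0]-250)*5),int((q[1]-180)*4.6))
for a,b in [((-48,-27,-21),(48,-27,-21)),((-48,27,-21),(48,27,-21)),((48,-27,-21),(48,27,-21)),((-48,-27,-21),(-48,27,-21)),((-48,-27,21),(-48,27,21)),((-48,27,21),(-48,27,-21))]: cv2.line(big,P(a),P(b),(0,0,255),1)
cv2.imwrite('pics/m1o.png',big)
E
```

```text
head_center 0.77 [471.9  19.7 110.6] exp [468.  19. 110.] [293.6 196.5]
head_center 0.57 [655.3  -0.7  21.2] exp [468.  19. 110.] [293.6 196.5]
head_ledge 0.88 [474.2  14.4  58.5] exp [468.  14.  62.] [295.8 211.4]
head_ledge 0.88 [697.1  31.1  13.6] exp [468.  14.  62.] [295.8 211.4]
head_window 0.89 [465.1  -3.2 117.7] exp [468.  -2. 119.] [297.9 197.7]
head_window 0.87 [658.6  -3.   -1.7] exp [468.  -2. 119.] [297.9 197.7]
```

View pics/m1o.png

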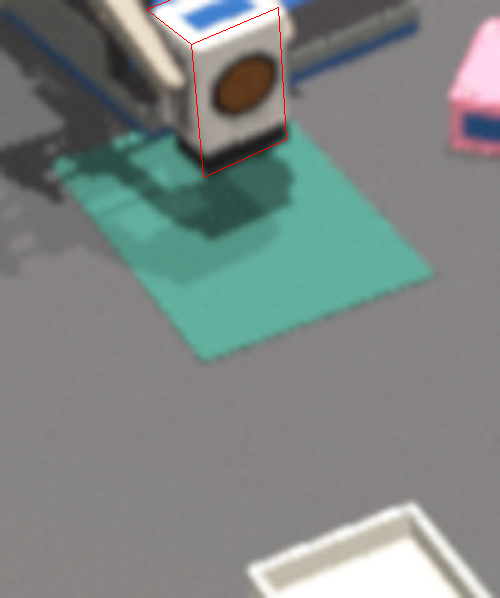

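```bash
python3 - <<'E'
from h import *
s=-1
def pose(z): return tool(Hmat(np.array([468,19.,z]),Hpitch(90,90)),G1,TH1,s)
robot.servo_line(pose(55)[0],feed=120); robot.hold(0.1); f0=st()['contact_force'][2]
for z in (53,52.2,51.6,51,50.5,50):
    robot.servo_line(pose(z)[0],feed=25); robot.hold(0.05); f=st()['contact_force'][2]
    if f-f0>6: break
snap('side','p1s.png'); snap('scene','p1.png')
E
python3 - <<'E'
import sys; sys.path.insert(0,'.')
from h import *
inf=viewer.camera_info('side'); H=Hmat(np.array([468,19,51.]),Hpitch(90,90))
im=cv2.imread('pics/p1s.png'); big=cv2.resize(im[180:280,250:350],None,fx=6,fy=6,interpolation=2)
def P(l): 
    q=proj(H[:3,:3]@np.array(l,float)+H[:3,3],inf); return (int((q[0]-250)*6),int((q[1]-180)*6))
for a,b in [((-48,-27,-21),(48,-27,-21)),((-48,27,-21),(48,27,-21)),((48,-27,-21),(48,27,-21)),((-48,-27,-21),(-48,27,-21)),((-48,-27,21),(-48,27,21)),((-48,27,21),(-48,27,-21))]: cv2.line(big,P(a),P(b),(0,0,255),1)
cv2.imwrite('pics/p1o.png',big)
E
```

```text
t 13.61 [468.3  11.4  66.5] F [ 0.3  0.2 -2.6] M [1.38 0.05 0.01] gw 54.1
t 13.91 [468.   11.5  64.2] F [ 0.   0.5 -4. ] M [1.34 0.11 0.04] gw 53.4
t 14.21 [468.1  11.5  63.9] F [-1.9  3.   5.1] M [ 0.36  0.26 -0.39] gw 53.6
```

View pics/p1o.png

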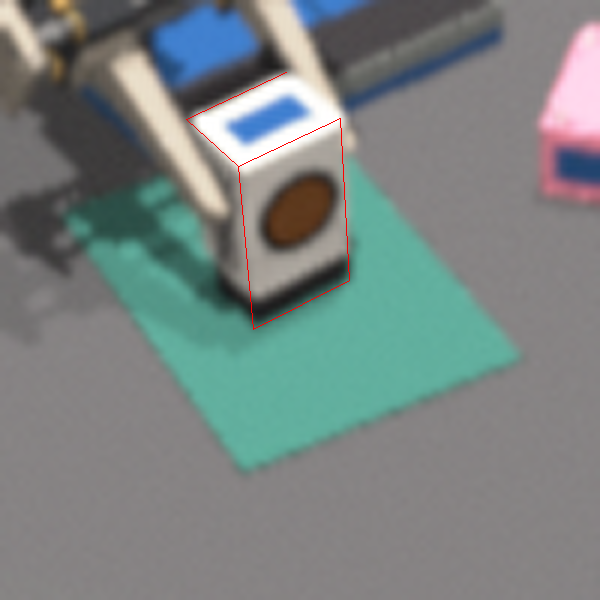

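```bash
python3 - <<'E'
from h import *
s=-1
H=lambda z:Hmat(np.array([468,19.,z]),Hpitch(90,90))
grip(0.3,8); robot.servo_line(tool(H(51.3),G1,TH1,s)[0],feed=25); robot.hold(0.1); st()
grip(1.0,8); robot.hold(0.1); st()
robot.servo_line(tool(H(51.3),G1,TH1,s,back=90)[0],feed=200); st()
p,r=tool(H(51.3),(-22,0),90,s,back=130); print(kin.ik(p,r)); robot.movep(p,r); robot.hold(0.15); st()
im,inf=snap('wrist','v1.png'); np.save('v1.npy',dict(inf=inf),allow_pickle=True)
for n in ['head_center','head_window']:
    for d in viewer.pinpoint(n,'wrist')[:2]: print(n,round(d['confidence'],2),c2w(d['at'],inf).round(1))
snap('side','v1s.png')
E
python3 -c "
import cv2,numpy as np
a=cv2.imread('pics/v1s.png')[130:280,200:400];b=cv2.imread('pics/v1.png')
cv2.imwrite('pics/v1c.png',np.vstack([cv2.resize(a,(300,225)),cv2.resize(b,(600,375))[:,:]]) if 0 else b)
cv2.imwrite('pics/v1sc.png',cv2.resize(a,(600,450)))"
```

```text
t 14.88 [468.1  11.1  63.5] F [-1.5  4.2  8. ] M [-0.12  0.36 -0.31] gw 54.0
t 15.68 [468.   11.4  62.4] F [ 0.3 -0.7  1.3] M [ 0.77  0.01 -0.02] gw 92.3
t 16.28 [467.5  84.3 113.9] F [-0.  -0.2  0. ] M [ 0.73  0.13 -0.05] gw 91.8
[-0.88283934  0.25306319  0.89773383  2.10585807 -0.2542716   0.89192207
  0.16083056]
t 17.32 [467.5  20.5 183. ] F [0.5 0.3 0.5] M [-0.01  0.09  0.05] gw 91.8
head_center 0.86 [657.8   4.3  14.6]
head_window 0.93 [6.498e+02 9.000e-01 5.000e-01]
```

View pics/v1.png

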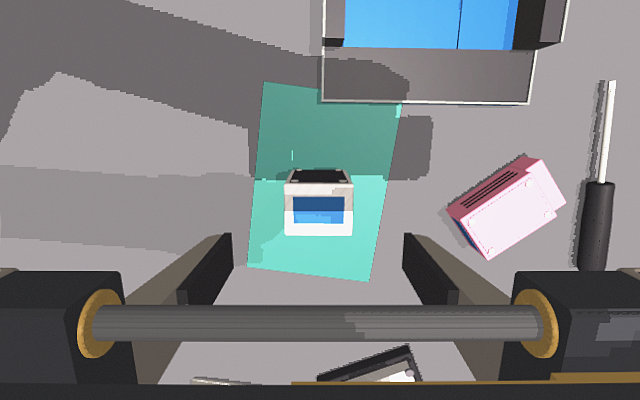

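View pics/v1sc.png

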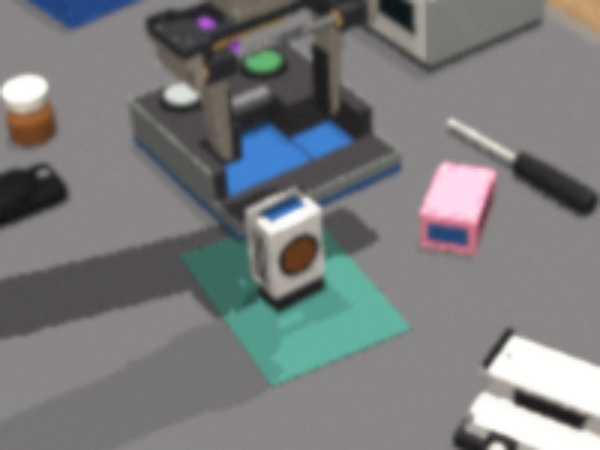

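```bash
python3 - <<'E'
from h import *
im=cv2.imread('pics/v1.png'); cv2.imwrite('pics/v1z.png',cv2.resize(im[160:250,270:370],(700,630)[:2],interpolation=2)[:600])
E
```

```text
(no output)
```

View pics/v1z.png

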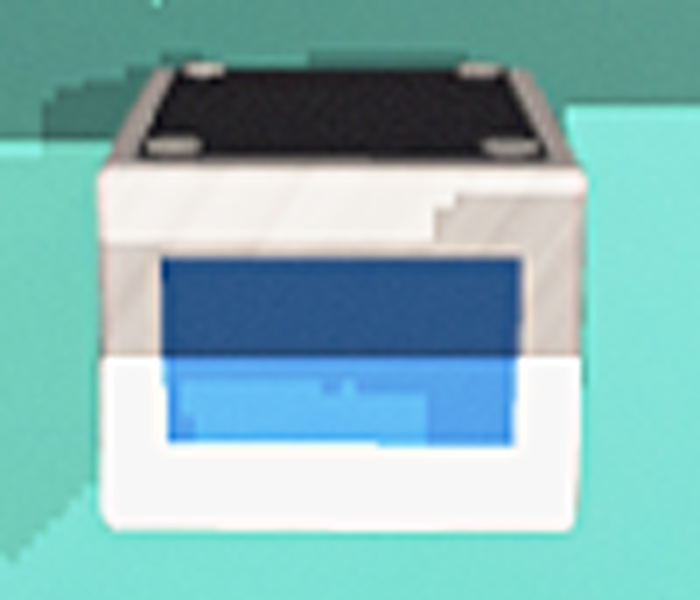

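```bash
python3 - <<'E'
from h import *
inf=np.load('v1.npy',allow_pickle=True).item()['inf']
P=np.array([ray((270+u/7,160+v/7),inf,99) for u,v in [(98,163),(588,165),(578,530),(101,530)]]); print(P.round(1))
print('c',P.mean(0)); x=P[1]+P[2]-P[0]-P[3]; print(np.linalg.norm(x)/2,np.degrees(np.arctan2(x[1],x[0]))); x=P[0]+P[1]-P[2]-P[3]; print(np.linalg.norm(x)/2,np.degrees(np.arctan2(x[1],x[0])))
p=np.array([545,-265,230.]); 
for yaw in range(-180,181,30):
    r=(Rn.from_euler('z',yaw,degrees=True)*Rn.from_euler('y',90,degrees=True)).as_rotvec(); q=kin.ik(p,r); print(yaw, None if q is None else q.round(2))
E
```

```text
[[441.   41.5  99. ]
 [494.4  41.4  99. ]
 [494.5  -0.7  99. ]
 [440.4  -0.8  99. ]]
c [467.57253297  20.34277984  99.        ]
53.823632085644704 0.06571213680082216
42.17783923679784 89.66218697019886
-180 [-0.4   0.61  1.15  1.75 -0.6   1.19 -0.64]
-150 [-0.37  0.57  1.1   1.75 -0.55  1.17 -0.16]
-120 [-0.33  0.54  1.02  1.75 -0.5   1.14  0.32]
-90 [-0.28  0.5   0.93  1.74 -0.44  1.12  0.79]
-60 [-0.21  0.46  0.82  1.74 -0.38  1.1   1.26]
-30 [-0.15  0.44  0.73  1.74 -0.32  1.09  1.73]
0 [-0.07  0.42  0.62  1.73 -0.27  1.08  2.21]
30 [-0.01  0.4   0.54  1.73 -0.23  1.07  2.69]
60 [ 1.23  0.8  -1.32  1.65  0.79  1.34  2.4 ]
90 [-0.47  0.74  1.35  1.75 -0.76  1.29 -2.08]
120 [-0.48  0.79  1.4   1.75 -0.8   1.32 -1.52]
150 [-0.45  0.69  1.28  1.75 -0.7   1.25 -1.08]
180 [-0.4   0.61  1.15  1.75 -0.6   1.19 -0.64]
```

```bash
python3 - <<'E'
from h import *
r=(Rn.from_euler('z',-90,degrees=True)*Rn.from_euler('y',90,degrees=True)).as_rotvec()
robot.movep([545,-225,200],r); robot.hold(0.2); st()
im,inf=snap('wrist','s1.png'); np.save('s1.npy',dict(inf=inf),allow_pickle=True)
for n in ['stage','plate']:
    for d in viewer.pinpoint(n,'wrist')[:2]: print(n,round(d['confidence'],2),c2w(d['at'],inf).round(1),proj(c2w(d['at'],inf),inf))
E
```

```text
t 18.73 [ 545.4 -223.   200. ] F [-0.5  0.4 -0.7] M [-0.04  0.04  0.03] gw 91.8
stage 0.9 [ 5.406e+02 -2.583e+02  5.000e-01] [313.6677425  214.24642127]
plate 0.81 [ 543.2 -259.1   61.2] [315.71346913 231.91358492]
```

View pics/s1.png

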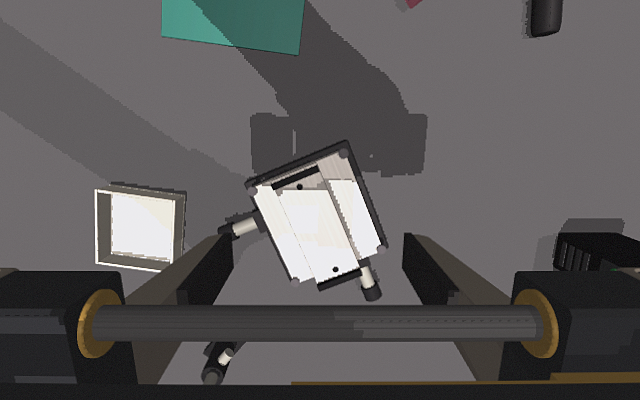

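```bash
python3 - <<'E'
from h import *
im=cv2.imread('pics/s1.png'); cv2.imwrite('pics/s1z.png',cv2.resize(im[130:305,220:400],None,fx=4,fy=3.42857*1,interpolation=2))
cv2.imwrite('pics/s1z.png',cv2.resize(im[135:305,230:400],(595,595),interpolation=2))
E
```

```text
(no output)
```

View pics/s1z.png

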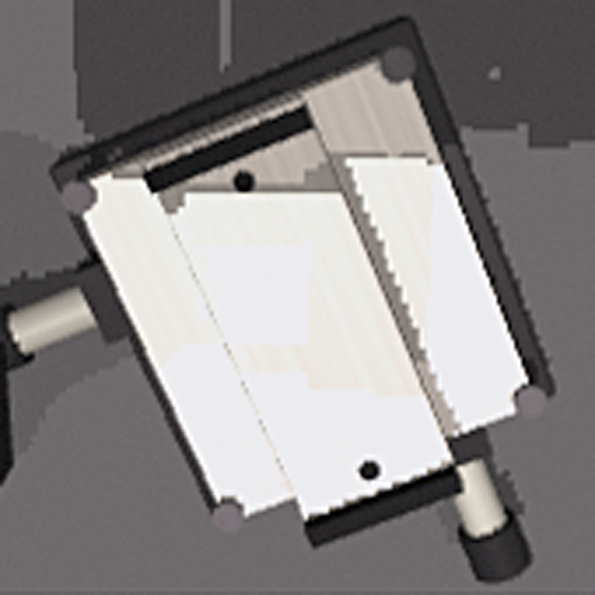

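```bash
python3 - <<'E'
from h import *
inf=np.load('s1.npy',allow_pickle=True).item()['inf']
g=lambda u,v,z: ray((230+u/3.5,135+v/3.5),inf,z)
a,b=g(243,181,62),g(370,470,62); d=a-b; print('holes',a,b,(a+b)/2,np.linalg.norm(d),np.degrees(np.arctan2(d[1],d[0])))
# stops top faces z=69
t=[g(145,178,69),g(305,105,69)]; bt=[g(308,545,69),g(462,487,69)]
bt_in=[g(301,520,69),g(455,463,69)]; t_in=[g(153,193,69),g(314,125,69)]
for n,p in(('t',t),('b',bt),('t_in',t_in),('b_in',bt_in)): e=p[1]-p[0]; print(n,p[0].round(1),p[1].round(1),'mid',((p[0]+p[1])/2).round(1),np.linalg.norm(e).round(1),np.degrees(np.arctan2(e[1],e[0]))+90)
m=[(sum(p)/2) for p in(t,bt,t_in,bt_in)]
for i,j in((0,1),(2,3)):
    e=m[i]-m[j]; print((m[i]+m[j])/2,np.linalg.norm(e),np.degrees(np.arctan2(e[1],e[0])))
E
```

```text
holes [ 528.0166214  -214.72541093   62.        ] [ 562.96746206 -297.71291921   62.        ] [ 545.49204173 -256.21916507   62.        ] 90.04714206265899 112.83877478075141
t [ 503.  -212.6   69. ] [ 544.5 -193.6   69. ] mid [ 523.7 -203.1   69. ] 45.6 114.62198384917167
b [ 545.5 -317.3   69. ] [ 588.1 -299.6   69. ] mid [ 566.8 -308.4   69. ] 46.2 112.60201677064221
t_in [ 504.9 -216.6   69. ] [ 546.8 -198.8   69. ] mid [ 525.9 -207.7   69. ] 45.5 113.0947125727775
b_in [ 543.5 -309.6   69. ] [ 586.  -292.4   69. ] mid [ 564.7 -301.    69. ] 45.8 112.12587144306083
[ 545.2610979 -255.7853737   69.       ] 113.79533724718891 112.25057177508923
[ 545.29260207 -254.33772873   69.        ] 101.10394228449253 112.6147227096177
```

```bash
cat >> h.py <<'E'
MS=np.array([467.6,20.3,51.]); YS=89.9; PC=np.array([545.3,-255.8,83.]); PY=112.7
G2=(-16,-3); TH2=135
E
python3 - <<'E'
from h import *
HS=Hmat(MS,Hpitch(90,YS))
for th in (125,135,145):
  for s in (1,-1):
    print(th,s)
    for H,b in((HS,100),(HS,0),(Hmat(MS+[0,0,100],Hpitch(90,YS)),0),(Hmat(MS*[1,1,0]+[40,-100,200],Hpitch(135,100)),0),(Hmat(PC+[0,0,60],Hpitch(180,PY)),0),(Hmat(PC,Hpitch(180,PY)),0),(Hmat(PC,Hpitch(180,PY)),100)):
        q=kin.ik(*tool(H,G2,th,s,back=b)); print(None if q is None else q.round(2))
E
```

```text
125 1
[-0.55  0.94  1.34  2.09 -1.21  1.7  -1.78]
[ 1.2   1.21 -1.34  2.05  0.75  0.85  2.69]
[-0.69  0.85  1.35  2.13 -1.21  1.63 -1.89]
[ 0.85  0.48 -1.1   1.95  0.69  1.08  2.74]
[-0.78  0.72  0.9   2.27  1.45  0.37  2.05]
[-0.6   0.77  0.66  2.26  1.66  0.49  1.77]
[-0.98  0.7   0.91  2.33  1.21  0.44  2.14]
125 -1
[-0.12  0.5   0.62  2.07 -0.9   1.2   1.05]
[-0.14  0.62  0.5   2.13 -1.07  1.04  1.15]
[-0.26  0.44  0.64  2.11 -0.92  1.17  0.96]
[-0.88  0.35  1.03  2.04 -0.18  0.87  0.41]
[-0.78  0.72  0.9   2.27  1.45  0.37 -1.09]
[-0.6   0.77  0.66  2.26  1.66  0.49 -1.37]
[-1.19  1.01  1.25  2.34  0.06  0.16  0.07]
135 1
[-0.33  0.89  1.11  2.04 -1.19  1.71 -1.74]
[ 1.27  1.33 -1.35  2.02  0.65  0.87  2.84]
[-0.48  0.77  1.12  2.1  -1.19  1.64 -1.87]
[ 1.04  0.65 -1.31  1.91  0.7   1.15  2.78]
[-0.54  0.52  0.68  2.22  1.22  0.42  2.43]
[-0.54  0.68  0.68  2.23  1.43  0.33  2.12]
[-1.16  1.12  1.5   2.3  -1.09  0.45 -1.81]
135 -1
[ 0.06  0.61  0.53  2.02 -0.96  1.34  1.18]
[-0.01  0.7   0.44  2.09 -1.12  1.19  1.26]
[-0.11  0.51  0.56  2.08 -1.01  1.3   1.09]
[-0.68  0.34  0.92  2.   -0.33  0.95  0.59]
[-0.87  0.79  1.17  2.24 -0.05  0.15  0.46]
[-0.54  0.68  0.68  2.23  1.43  0.33 -1.02]
[-1.08  0.78  1.24  2.3   0.05  0.23  0.28]
145 1
[-0.11  0.89  0.88  1.98 -1.16  1.74 -1.71]
[-0.11  0.88  0.66  2.06 -1.25  1.52 -1.72]
[-0.27  0.75  0.89  2.07 -1.19  1.67 -1.83]
[-0.83  0.84  1.53  1.97 -0.95  1.44 -1.93]
[-0.9   1.07  1.48  2.18 -1.2   0.61 -1.54]
[ 0.1   0.51 -0.01  2.14  1.3   0.56  2.46]
[-1.06  0.99  1.53  2.23 -1.01  0.6  -1.74]
145 -1
[ 0.21  0.72  0.43  1.96 -0.99  1.46  1.27]
[ 0.11  0.78  0.37  2.05 -1.14  1.33  1.34]
[ 0.03  0.6   0.47  2.06 -1.07  1.43  1.18]
[-0.49  0.37  0.83  1.96 -0.49  1.07  0.75]
[-0.74  0.64  1.07  2.17 -0.12  0.28  0.65]
[-0.65  0.74  0.95  2.19 -0.25  0.17  0.7 ]
[-0.94  0.59  1.18  2.23 -0.    0.35  0.48]
```

```bash
python3 - <<'E'
from h import *
HS=Hmat(MS,Hpitch(90,YS)); s=-1
for th in (145,150,155):
  print(th)
  for g in ((-16,-3),(-10,0)):
    for H,b in((HS,90),(HS,0),(Hmat(MS+[0,0,100],Hpitch(90,YS)),0),(Hmat(MS*[1,1,0]+[40,-100,200],Hpitch(135,100)),0),(Hmat(PC+[0,0,60],Hpitch(180,PY)),0),(Hmat(PC,Hpitch(180,PY)),0),(Hmat(PC,Hpitch(180,PY)),100)):
        q=kin.ik(*tool(H,g,th,s,back=b)); print(None if q is None else q.round(2))
E
```

```text
145
[ 0.2   0.72  0.42  1.97 -1.01  1.45  1.27]
[ 0.11  0.78  0.37  2.05 -1.14  1.33  1.34]
[ 0.03  0.6   0.47  2.06 -1.07  1.43  1.18]
[-0.49  0.37  0.83  1.96 -0.49  1.07  0.75]
[-0.74  0.64  1.07  2.17 -0.12  0.28  0.65]
[-0.65  0.74  0.95  2.19 -0.25  0.17  0.7 ]
[-0.94  0.59  1.18  2.23 -0.    0.35  0.48]
[ 0.2   0.73  0.42  1.97 -1.01  1.44  1.28]
[ 0.11  0.79  0.36  2.05 -1.15  1.32  1.34]
[ 0.03  0.61  0.47  2.06 -1.08  1.43  1.19]
[-0.48  0.38  0.82  1.96 -0.49  1.06  0.76]
[-0.71  0.64  1.06  2.17 -0.13  0.27  0.66]
[-0.63  0.74  0.94  2.18 -0.26  0.16  0.72]
[-0.92  0.59  1.17  2.22 -0.02  0.34  0.5 ]
150
[ 0.27  0.78  0.37  1.94 -1.01  1.51  1.31]
[ 0.17  0.83  0.33  2.02 -1.15  1.39  1.36]
[ 0.09  0.64  0.43  2.04 -1.09  1.5   1.22]
[-0.41  0.39  0.78  1.94 -0.55  1.13  0.82]
[-0.66  0.58  1.01  2.14 -0.17  0.36  0.74]
[-0.57  0.68  0.9   2.16 -0.29  0.24  0.8 ]
[-0.85  0.52  1.12  2.18 -0.05  0.43  0.59]
[ 0.27  0.79  0.37  1.94 -1.02  1.5   1.31]
[ 0.17  0.84  0.32  2.02 -1.15  1.39  1.37]
[ 0.09  0.65  0.42  2.05 -1.1   1.49  1.23]
[-0.4   0.4   0.78  1.94 -0.56  1.12  0.84]
[-0.64  0.59  1.    2.13 -0.18  0.35  0.76]
[-0.55  0.69  0.89  2.15 -0.3   0.23  0.81]
[-0.83  0.53  1.11  2.18 -0.06  0.42  0.61]
155
[ 0.33  0.84  0.33  1.9  -1.02  1.56  1.33]
[ 0.21  0.88  0.3   2.   -1.15  1.46  1.39]
[ 0.15  0.69  0.38  2.03 -1.1   1.55  1.26]
[-0.32  0.41  0.74  1.92 -0.61  1.2   0.89]
[-0.57  0.55  0.96  2.1  -0.22  0.44  0.83]
[-0.49  0.64  0.85  2.12 -0.34  0.32  0.89]
[-0.74  0.47  1.06  2.13 -0.11  0.5   0.69]
[ 0.32  0.85  0.33  1.91 -1.03  1.55  1.34]
[ 0.21  0.89  0.29  2.   -1.16  1.45  1.4 ]
[ 0.15  0.7   0.38  2.03 -1.11  1.55  1.26]
[-0.31  0.42  0.74  1.92 -0.62  1.19  0.9 ]
[-0.55  0.55  0.95  2.09 -0.23  0.43  0.85]
[-0.47  0.65  0.83  2.11 -0.35  0.32  0.91]
[-0.72  0.48  1.05  2.13 -0.12  0.5   0.71]
```

```bash
sed -i 's/TH2=135/TH2=150/' h.py; python3 - <<'E'
from h import *
HS=Hmat(MS,Hpitch(90,YS)); s=-1
p,r=tool(HS,G2,TH2,s,back=110); robot.movep(p,r); robot.hold(0.1); print(p); st()
p,r=tool(HS,G2,TH2,s); robot.servo_line(p,feed=110); robot.hold(0.15); print(p);st()
snap('wrist','q1.png'); snap('side','q1s.png')
E
python3 -c "
import cv2,numpy as np
a=cv2.imread('pics/q1s.png')[130:280,200:400];b=cv2.imread('pics/q1.png')
cv2.imwrite('pics/q1c.png',np.vstack([cv2.resize(a,(400,300)),cv2.resize(b,(400,250))]))"
```

```text
[467.45721763 -61.50818714 112.5       ]
t 19.77 [468.7 -61.2 113.5] F [ 0.5 -0.9  0.6] M [-0.85  0.05 -0.04] gw 92.2
[467.62348249  33.75446218  57.5       ]
t 21.07 [468.   33.   57.7] F [ 0.3 -0.1 -0.3] M [-0.89 -0.02  0.03] gw 91.9
```

View pics/q1c.png

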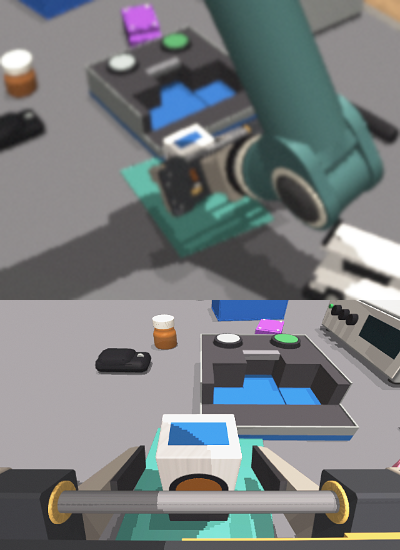

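```bash
python3 - <<'E'
from h import *
s=-1
grip(0.5,12); grip(0.3,12); grip(0.3,45); robot.hold(0.1); st()
def P(pos,phi,yaw): return tool(Hmat(np.array(pos,float),Hpitch(phi,yaw)),G2,TH2,s)
p,r=P(MS+[0,0,15],90,YS); robot.servo_line(p,feed=60); o=st()
p,r=P(MS+[0,0,90],90,YS); robot.servo_line(p,feed=150); o=st()
p,r=P([510,-110,200],135,100); robot.movep(p,r); st()
p,r=P(PC+[0,0,60],180,PY); robot.movep(p,r); robot.hold(0.25); print(p,r); o=st(); print(o['tcp_rot'],o['joints'].round(2))
snap('wrist','u1.png'); snap('side','u1s.png'); snap('scene','u1c.png')
for c in('side','scene'):
  if c=='side': viewer.read_camera('side')
  inf=viewer.camera_info(c)
H=Hmat(PC+[0,0,60],Hpitch(180,PY))
def ov(c,fn,box,f):
    inf=viewer.camera_info(c); im=cv2.imread('pics/'+fn); x0,y0,x1,y1=box
    big=cv2.resize(im[y0:y1,x0:x1],None,fx=f,fy=f,interpolation=2)
    def Q(l): 
        q=proj(H[:3,:3]@np.array(l,float)+H[:3,3],inf); return (int((q[0]-x0)*f),int((q[1]-y0)*f))
    for x in(-48,48): 
        for a,b in(((x,-27,-21),(x,27,-21)),((-x,-27,-21),(x,-27,-21)),((-x,27,-21),(x,27,-21))): cv2.line(big,Q(a),Q(b),(0,0,255),1)
    return big
cv2.imwrite('pics/u1o.png',np.hstack([ov('side','u1s.png',(330,180,450,300),3.3),ov('scene','u1c.png',(220,70,340,190),3.3)]))
E
```

```text
t 22.36 [467.7  33.8  57.5] F [ 0.9  0.6 -0.7] M [-0.88 -0.06 -0.12] gw 53.9
t 22.76 [467.8  33.6  72.7] F [-0.7  0.2 -2.8] M [-1.49  0.12 -0.01] gw 53.9
t 23.41 [467.3  33.9 147. ] F [ 0.1  0.1 -3.4] M [-1.51  0.1  -0.02] gw 53.8
t 24.03 [505.4 -94.1 193.4] F [-0.4 -0.2 -4.9] M [-0.48  0.05 -0.04] gw 53.5
[ 542.79161072 -249.80350242  129.54551733] [ 0.61220818  0.91970513 -1.06037567]
t 25.03 [ 542.6 -250.5  129.7] F [-0.3  0.3 -3. ] M [ 0.78  0.37 -0.02] gw 53.9
[ 0.61410075  0.91949835 -1.06179722] [-0.54  0.5   0.84  2.13  0.18  0.37  0.41]
```

View pics/u1o.png

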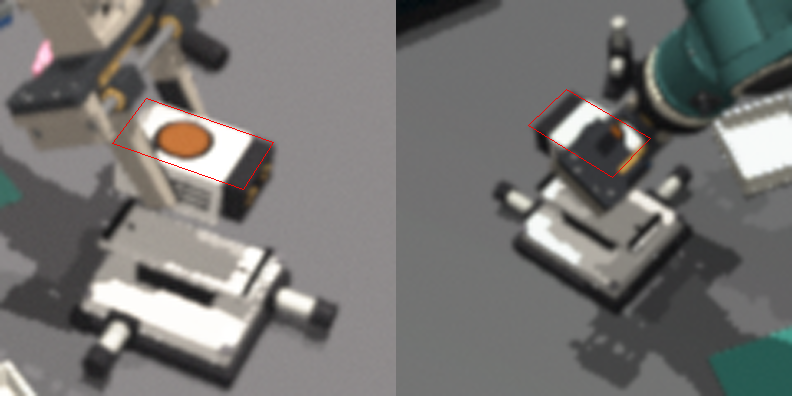

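View pics/u1.png

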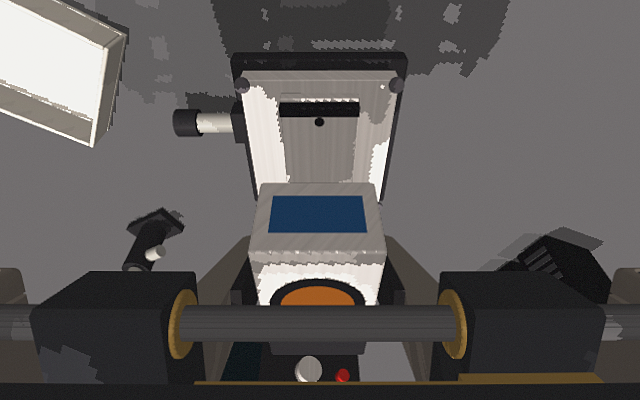

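```bash
python3 - <<'E'
from h import *
s=-1
def P(dz): return tool(Hmat(PC+[0,0,dz],Hpitch(180,PY)),G2,TH2,s)
robot.servo_line(P(14)[0],feed=100,rotation=P(14)[1]); robot.hold(0.1); st()
f0=np.mean([robot.observe()['contact_force'][2]]); 
for dz in (9,5,2.5,1.6,1,0.5,0,-0.5,-1):
    robot.servo_line(P(dz)[0],feed=20); robot.hold(0.05); o=st()
    if np.linalg.norm(o['contact_force']-[0,0,-3.5])>5: print('contact',dz); break
snap('side','x1s.png'); snap('wrist','x1.png')
H=Hmat(PC,Hpitch(180,PY)); inf=viewer.camera_info('side')
im=cv2.imread('pics/x1s.png')[190:300,330:450]; big=cv2.resize(im,None,fx=5,fy=5,interpolation=2)
def Q(l):
    q=proj(H[:3,:3]@np.array(l,float)+H[:3,3],inf); return (int((q[0]-330)*5),int((q[1]-190)*5))
for x in(-48,48): 
    for a,b in(((x,-27,-21),(x,27,-21)),((-x,-27,-21),(x,-27,-21)),((-x,27,-21),(x,27,-21))): cv2.line(big,Q(a),Q(b),(0,0,255),1)
cv2.imwrite('pics/x1o.png',big)
E
```

```text
t 25.94 [ 543.3 -250.    84.2] F [ 0.1 -0.1 -3.8] M [0.81 0.38 0.04] gw 53.5
t 26.39 [ 542.8 -249.8   78.6] F [ 0.5 -0.  -3.7] M [0.78 0.36 0.01] gw 54.0
t 26.79 [ 542.7 -249.8   74.5] F [-0.3 -0.2 -3.6] M [ 0.75  0.35 -0.01] gw 53.9
t 27.12 [ 542.7 -249.8   72. ] F [ 0.2 -0.7 -3.5] M [ 0.77  0.37 -0.01] gw 53.8
t 27.42 [ 542.8 -249.8   71.2] F [ 0.5 -0.2 -2.9] M [ 0.76  0.43 -0.07] gw 54.0
t 27.72 [ 542.8 -249.8   70.5] F [ 0.4 -1.  -3.4] M [0.77 0.34 0.02] gw 53.6
t 28.02 [ 542.8 -249.8   70. ] F [-0.7 -0.1 -3. ] M [ 0.82  0.38 -0.04] gw 53.9
t 28.32 [ 542.8 -249.9   69.9] F [-3.3  3.4  5.7] M [ 0.51  0.66 -0.15] gw 53.4
contact 0
```

View pics/x1o.png

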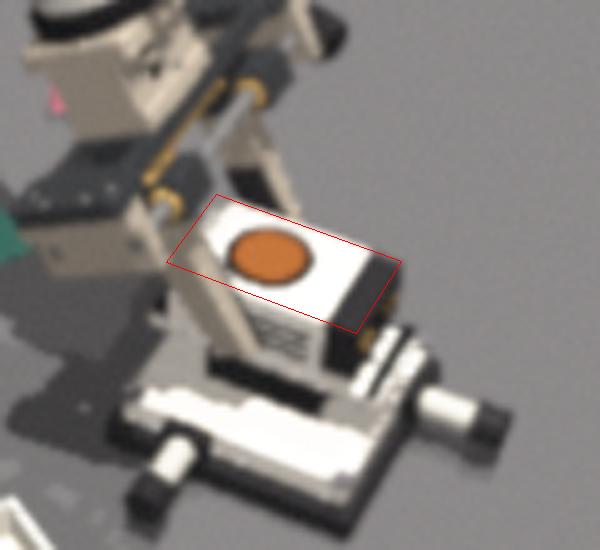

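```bash
python3 - <<'E'
from h import *
s=-1
H=Hmat(PC,Hpitch(180,PY))
grip(0.3,8); robot.hold(0.1); grip(1.0,8); st()
robot.servo_line(tool(H,G2,TH2,s,back=100)[0],feed=120); st()
# straight-down view
r=(Rn.from_euler('z',-90,degrees=True)*Rn.from_euler('y',90,degrees=True)).as_rotvec()
robot.movep([545,-225,240],r); robot.hold(0.2); st()
im,inf=snap('wrist','z1.png'); np.save('z1.npy',dict(inf=inf),allow_pickle=True)
for n in ['head_center','head_window','plate','stage']:
    for d in viewer.pinpoint(n,'wrist')[:1]: print(n,round(d['confidence'],2),c2w(d['at'],inf).round(1))
snap('side','z1s.png'); snap('scene','z1c.png')
z=im[130:290,230:390,::-1]; cv2.imwrite('pics/z1z.png',cv2.resize(z,(560,560),interpolation=2))
a=cv2.imread('pics/z1s.png')[190:310,330:450];b=cv2.imread('pics/z1c.png')[90:180,230:350]
cv2.imwrite('pics/z1x.png',np.hstack([cv2.resize(a,(400,400),interpolation=2),cv2.resize(b,(400,400),interpolation=2)]))
E
```

```text
t 29.44 [ 542.8 -249.8   69.5] F [-0.4  1.1  0.6] M [0.37 0.21 0.03] gw 92.0
t 30.43 [ 523.3 -203.7  155.9] F [-0.3  0.2 -0.2] M [0.4  0.22 0.05] gw 91.9
t 31.43 [ 544.5 -222.9  238.3] F [-0.2 -0.3  0.1] M [-0.04  0.06  0.03] gw 92.3
head_center 0.87 [ 544.4 -256.3   80.7]
head_window 0.98 [ 541.3 -251.   100. ]
```

View pics/z1z.png

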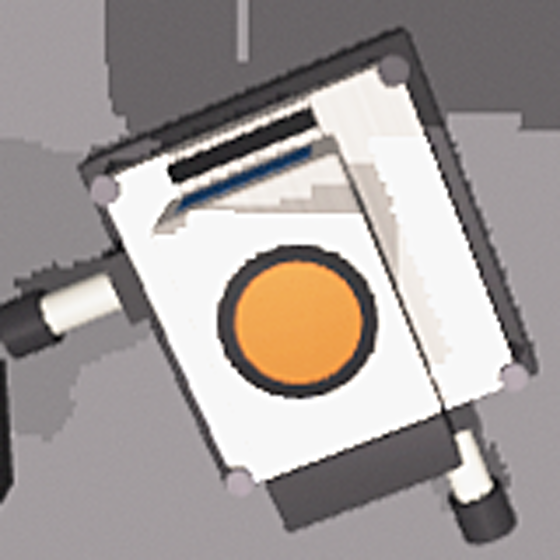

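View pics/z1x.png

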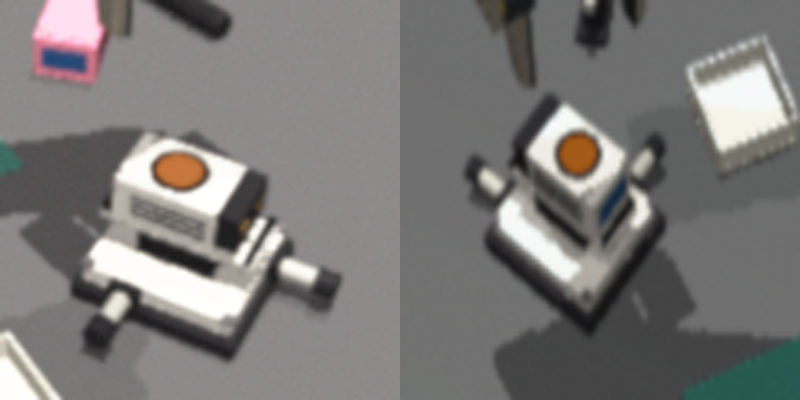

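```bash
python3 - <<'E'
from h import *
inf=np.load('z1.npy',allow_pickle=True).item()['inf']
g=lambda u,v,z: ray((230+u/3.5,130+v/3.5),inf,z)
a=np.radians(112.7); ux=np.array([np.cos(a),np.sin(a),0]); uy=np.array([-np.sin(a),np.cos(a),0])
w=g(298,321,104); print('center from window',w-9*ux)
C=[g(292,531,104),g(463,463,104),g(335,140,104),g(155,228,104)]
for c in C: print(c.round(1), ((c-PC)@ux).round(1),((c-PC)@uy).round(1))
c=(w-9*ux-PC); print(c@ux,c@uy)
e=C[1]-C[0]; print(np.degrees(np.arctan2(e[1],e[0]))+90)
# stop gap: near stop
for uv in [(170,165),(312,110),(176,182),(319,124)]:
    c=g(*uv,69)-PC; print('stop',c@ux,c@uy)
E
```

```text
center from window [ 544.82328976 -255.84674499  104.        ]
[ 539.7 -309.4  104. ] -47.3 25.9
[ 587.2 -288.6  104. ] -46.4 -26.0
[ 550.9 -198.6  104. ] 50.6 -27.3
[ 503.6 -222.   104. ] 47.3 25.5
0.14084133324212494 0.4578225306364281
113.64005739914876
stop 57.43967941847822 20.965271526921015
stop 56.330343634129555 -23.276085250423723
stop 52.19500766098205 21.40055000429446
stop 51.83352111166116 -23.594852375998553
```

Measured centre is within about 0.5 mm of the plate's middle, with yaw within about 1°. The gripper is clear of everything, so I'm handing in.

```bash
python3 - <<'E'
from h import *
robot.job_done(); st()
E
```

```text
the job is handed in; nothing more can be done
the job is handed in; nothing more can be done
```

The detector head is on the stage plate, window up, between the two end stops. I handed the job in at about 32 s of the 61 s allowed; no verdict is reported.

**What I did:** I gripped the head by its flat sides with the tool tilted, then tipped the free end up to about 10° and on to 17° while easing it out from under the hold-down. I carried it to the mat, stood it on its ledge, regrasped it from the window side, turned it over and lowered it onto the plate until it touched. Then I released it and backed away.

**Last checks, from the wrist camera:**
- **Position:** the centre is about 0.1 mm off lengthwise and 0.5 mm off across, taking the plate's middle as I measured it. The calibration is only good to about 2 mm.
- **Angle:** about 1° from the plate's direction, measured along one short edge.
- **Height:** touchdown came within 1 mm of the expected 83 mm. I did not measure the flatness separately, but the head looks flat in the side and scene views.
- **Forces:** the wrist sensor never read more than about 11 N, including the head's own weight of about 4 N, so the press against the foam and the plate was about 10 N at most.

**Disagreements and gaps:**
- **Slight tilt on the mat:** when I stood the head on the mat it touched about 1.5 mm early, a tilt of 1–2° in the grip. It settled upright on release, and I measured it again before regrasping.
- **Stage detection:** the trained network did not find the stage or plate in the last picture, so the position check uses my earlier measurement.
- **Bystanders:** I did not measure them again at the end. I saw no sign in the pictures that any had moved.

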